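# Try the lid stay of the sample chest

### The arm

A 6-joint arm with a two-finger parallel gripper is mounted at the origin on the work surface. World frame = base frame: x ahead of the robot, y to its left, z up, the work surface at z = 0. Lengths are in m, angles in rad, forces in N, time in s.
With the tool pointing down it reaches from about 0.35 to 0.775 m from the base axis. Payload 7.3 kg.
Tool frame: the origin (TCP) lies on the centre line of the jaws, within the pads' length; the fingertips stand 17 mm ahead of it and the grasp point (between the pads) lies 2 mm behind it (robot.tcp_to_tips is the distance from the TCP to the fingertips, in m); z points along the fingers, y is the line along which they close (so a half turn about z gives the same grasp; the last joint's range is limited). The gripper opens to 92 mm and grips with 3 to 60 N. Pads are 19 mm wide; open, the fingers measure 130 mm over their backs; the gripper's body (75 mm by 190 mm) begins 47 mm behind the grasp point.
Start: joints at [-1.334, 0.342, 1.524, -0, 1.275, -0.146], TCP at [0.196, -0.487, 0.211] pointing down, gripper open.
Joint ranges: [-2.53, 2.53], [-0.77, 2.02], [0.04, 2.7], [-1, 4.14], [0.28, 2.66], [-3.11, 3.11]. Speed limits (rad/s): [2.57, 2.57, 3.14, 3.14, 3.14, 3.14].

### API

Orientations are given as [roll, pitch, yaw] about the fixed x, y, z axes, in that order (R = Rz(yaw) Ry(pitch) Rx(roll)).
In Python, from cell import robot gives the robot as it stands. The module is installed in compiled form; this text tells all that it offers.
- The arm moves only by the tool carry_out, never from a script. Its argument "commands" is a list of rows, each a list of 3 entries, a list of its own where there are three numbers: the shift along the tool's x, y, z in m, then the turn about the tool's z in rad, then the opening, from 0 (shut) to 1 (fully open). In form: [[[dx, dy, dz], yaw, claw], ...]. A call has 1 to 20 rows; each row shifts and turns the commanded pose from where the row before left it, along the tool's axes as they then stand; what a row does not reach is not made up. A row lasts 1/8 s, in which the tool goes at most 62.5 mm and 10.7 degrees, less where a joint would pass 70% of its speed; a pose out of reach is approached as far as the arm can. A call is refused whole if a number of a shift passes 0.0625 or a number of a turn 0.188, either way. A call with a gripper value outside its range is refused whole. The fingers move at their own pace and stop on an object; "newtons" is the grip in N (left out, the last holds). Time passes only in rows, so rows that do not move let the fingers close. It gives the time, the measured TCP pose, the force, the opening and the grip force at its end, in the units of the state.
- robot.observe(): the state, without advancing time (a new reading comes with each control period).
- robot.read_camera(name): name is "scene" or "top" or "wrist"; returns a dict with "pixels" (384x512x3 uint8, red, green, blue), "fx", "fy", "cx", "cy" (pixels), "view" (4x4, takes a point from world to camera coordinates); the wrist camera has in their place "T_tool_cam" (4x4, takes a point from camera to tool coordinates, whose origin is the TCP and whose axes are the flange's). Camera axes: x right, y up, looking along -z (the intrinsics and any distortion apply to the point x, -y, -z); pixel columns grow to the right and rows downward; lengths in m; the calibration is good to about 2 mm. The wrist camera is an equidistant fisheye: a pixel r from the principal point sees the ray r / f radians off the axis. A picture is of the moment at which its call begins: read the wrist's pose just before it. There is no depth.
- robot.hand_in(): hands the job in; it is judged then, once.
Trained networks look in a picture, given as the dict that the camera call returned (one of the last four; its "shot" number tells which), for a name from the list of things; names that differ only in an ending like _2 or _b are one class to them, and where a whole thing is asked for, a point or a joint stands for the part that bears it (a point fixed in the world has none). Each returns a list of dicts, best first, with "p" (0 to 1); they miss things now and then, are a little off and sometimes report something else, mostly with a low value. They report only what shows in the picture. A call takes as long as a camera call.
- robot.find_in(picture, name): "at" ([column, row] in pixels, amid what is visible of it).
- robot.tip_of(picture, name): "at" ([column, row] in pixels: a listed point, or the origin of a listed thing).
The state is a dict: "time": time; "qpos": joint angles; "qvel": joint speeds; "joint_efforts": joint torques, N m; "tool_pos": TCP position; "tool_rot": TCP orientation; "contact_force": force on the tool from outside, world axes, zero at the start; "torque": the same for the moment, N m; "opening": finger opening in m; "grip_force": force on a finger pad.
Only numpy, scipy, OpenCV 4.12 (cv2) and the standard library are available. Lean on these libraries where they do the work, as an engineer would, in place of code of your own. Each camera call takes 0.05 s, during which the arm holds its last target. There are 200 camera calls.

### The job

The folding stay of this sample chest has just been refitted: try it. Lift the lid by its bar until the stay at its side goes straight and locks, and let go so that the stay alone holds the lid; then break the stay by pressing its black knuckle and lower the lid by hand until it is fully shut, without letting it slam. Do not strain the stay (over about 20 N at the bar drags its clamped foot along, over 25 N on the stay itself bends it), and leave the jars, the bowl and the phone where they are.

Things in the scene. Friction and masses are not known exactly. Their poses are not given: they have to be found in the camera images.
- chest: Wooden chest fixed to the table, 170 deep (x), 280 wide (y), 95 high, walls 9. Origin: centre of its underside; x points from its front to the hinged far rim, y to its left, z up. Its lid is shut at the start. Jars stand inside.
- lid (a joint): Lid angle, rad: 0 shut (stop), grows as it rises about the far rim. Board 170 x 280 x 12, 0.5 to 0.7 kg; lifting takes 2 to 6 N at the bar. The stay stops it near upright, at an angle between 1.28 and 1.58 that differs each time (the stay's foot is clamped somewhere in its slot) and must be felt: it suddenly goes no further. Let go half-way it falls and may slam.
- lid_handle (a point): Middle of the steel bar handle on the lid's top: round bar of diameter 10, 110 long along the chest's y, its axis 40 above the lid's top and 12 back from the lid's front edge, on two end posts. It turns with the lid; with the lid up, the bar is behind the board (far side), 40 from it and 12 below its upper edge.
- lid_hinge (a point): Middle of the hinge line on the chest's far top edge; the line runs along the chest's y. With the lid shut the handle's bar is 158 in front of it (chest -x) and 52 above it. The hinge's friction (0.15 N m) holds an unheld lid only above about 1.2 rad; lower, it falls.
- stay (a joint): Joint at the stay's knuckle, rad: near 0 folded (lid shut), 2.43 with the two links in line, 2.53 locked past the middle on its stop. A weak spring draws it into the lock over the last two degrees of lid travel; with the lid pulled taut it may hang at 2.43 and click over when the pull is eased. Locked, pressing on the lid cannot close it.
- stay_knuckle (a point): Middle of the black round knob (diameter 18, 36 long along chest y) on the stay's middle joint, 32 outside the chest's right wall (knob from 13 to 49). Lid up, it stands 40 above the rim. To break the stay press it from its upper front, down and back to the hinge, about 4 N. Let go before 20 mm it springs back; after 30 mm it stays broken and the lid still stands.
- stored_jar_a: Bystander: small jar, diameter 48, 78 high, standing inside the chest; leave.
- stored_jar_b: Bystander: small jar, diameter 48, 78 high, standing inside the chest; leave.
- bowl: Bystander: white bowl, rim diameter 100, 50 high, to the right of the chest. Origin under its centre.
- tall_jar: Bystander: jar of diameter 84, 130 high, left of the chest.
- wide_jar: Bystander: jar of diameter 96, 95 high, left of the chest.
- phone: Bystander: phone 75 x 155 x 9 lying on the table, front right.
- stay_lower: The stay's lower steel link, 12 wide, on the chest's right-hand (-y) outside, with the black knuckle at its end. Origin at its lower pin; the knuckle goes round this at a radius of 85 in the chest's x-z plane. The upper link, as long, joins the knuckle to the lid's side edge.
- stay_foot_pin (a point): Lower pin of the stay, 10 outside the chest's right wall, on a small steel foot clamped in a slot along the chest's x. Pulling or pushing the lid against the taut or locked stay with more than about 20 N at the bar drags the foot along; it must not shift (2 mm at most).
- stored_jar_c: Bystander: small jar, diameter 48, 78 high, standing inside the chest; leave.
- small_jar: Bystander: wooden-capped jar, diameter 48, 78 high, on the table to the right of the chest. Origin under its centre.

How it is judged:
By the outcome, as a careful person would: the job done as asked, in the order asked, and still so for the second after the job is handed in, with the robot touching nothing.
It also fails if it takes over 67 s, if anything falls off the work surface, if the arm or the gripper's body presses on something with over 40 N, if the wrist force passes 120 N, or if a joint passes its speed limit or range.

## Working session

There is one attempt and no reset: what is moved stays moved. The work goes in short steps, Python scripts to look and compute and a tool call to move; the robot and the scene stay as the last step left them, time stands still between calls to the robot, and variables do not carry over. Pictures are saved under pics/ and viewed, at most 12 in all, crops included, and the job is handed in when it is done.

Besides the shell and the picture viewer there is one more tool, called after "Emit:" as a command line: name --argument value ..., lists and objects as JSON in quotes. carry_out: Moves the arm, as the interface text tells. Its arguments: {"type":"object","properties":{"commands":{"type":"array"},"newtons":{"type":"number"}},"required":["commands"]}

```bash
mkdir -p pics; cat > h.py <<'E'
import numpy as np, cv2
from cell import robot
from scipy.spatial.transform import Rotation as R
def proj(c,P):
    P=np.atleast_2d(P); q=(c["view"]@np.c_[P,np.ones(len(P))].T).T
    return np.c_[c["cx"]+c["fx"]*q[:,0]/-q[:,2], c["cy"]+c["fy"]*-q[:,1]/-q[:,2]]
def ray(c,uv):
    V=np.linalg.inv(c["view"]); d=np.array([(uv[0]-c["cx"])/c["fx"],-(uv[1]-c["cy"])/c["fy"],-1])
    d=V[:3,:3]@d; return V[:3,3], d/np.linalg.norm(d)
def tri(rays):
    A=sum(np.eye(3)-np.outer(d,d) for o,d in rays); b=sum((np.eye(3)-np.outer(d,d))@o for o,d in rays)
    X=np.linalg.solve(A,b); return X,[np.linalg.norm((np.eye(3)-np.outer(d,d))@(X-o)) for o,d in rays]
def atz(r,z): o,d=r; return o+d*(z-o[2])/d[2]
E
python3 - <<'E'
from h import *
np.set_printoptions(precision=4,suppress=True)
print(robot.observe())
cs={n:robot.read_camera(n) for n in("scene","top")}
for n,c in cs.items():
    cv2.imwrite(f"pics/{n}0.png",c["pixels"][:,:,::-1]); print(n,c["fx"],np.linalg.inv(c["view"])[:3])
print({k:v for k,v in cs['top'].items() if k not in('pixels','view')})
for name in["lid_handle","lid_hinge","stay_knuckle","stay_foot_pin","chest","stay_lower","bowl","small_jar","phone","tall_jar","wide_jar"]:
    rs=[]
    for n,c in cs.items():
        t=robot.tip_of(c,name)
        print(name,n,[(np.round(x["at"],1),round(x["p"],2)) for x in t[:2]])
        if t: rs.append(ray(c,t[0]["at"]))
    if len(rs)==2: print("   ",*tri(rs))
E
```

```text
{'time': 0.0, 'qpos': array([-1.334 ,  0.3427,  1.525 , -0.    ,  1.2754, -0.146 ]), 'qvel': array([-0.0002,  0.0004,  0.0003, -0.0006, -0.0007, -0.0007]), 'joint_efforts': array([ -0.0012, -43.1246, -24.422 ,   0.0716,   0.056 ,  -0.0001]), 'tool_pos': array([ 0.196 , -0.4866,  0.2106]), 'tool_rot': array([-3.1401, -0.0002,  0.3828]), 'contact_force': array([ 0.1986,  1.0562, -0.4407]), 'torque': array([-0.0459,  0.0029, -0.0049]), 'grip_force': 0.0, 'opening': 0.09155086743525015}
scene 406.0698859103324 [[-0.4538 -0.6811  0.5746  1.1487]
 [ 0.8909 -0.3345  0.3073  0.3662]
 [-0.0171  0.6514  0.7586  0.9584]]
top 416.6958934255098 [[-0.0055  0.9944 -0.106   0.3934]
 [-1.     -0.0048  0.0069  0.0215]
 [ 0.0063  0.106   0.9943  1.3226]]
{'fx': 416.6958934255098, 'fy': 416.6958934255098, 'cx': 252.16319268125918, 'cy': 192.50358465319997, 'shot': 2}
lid_handle scene [(array([264.4, 175.6]), 0.56), (array([382.2, 305. ]), 0.35)]
lid_handle top [(array([243. , 197.6]), 0.73), (array([240.6, 149.8]), 0.61)]
    [0.503  0.0391 0.1611] [np.float64(0.00011306313423502267), np.float64(0.00011
[... 838 characters left out ...]
2]), 0.59)]
    [ 0.5642 -0.1368  0.1892] [np.float64(0.059079117197486195), np.float64(0.05907911719748607)]
small_jar scene []
small_jar top [(array([368.2, 170.5]), 0.58), (array([129.7, 223.4]), 0.17)]
phone scene [(array([170.1, 136.7]), 0.92)]
phone top [(array([296.4, 166.8]), 0.71), (array([386.9, 253.2]), 0.68)]
    [ 0.5881 -0.1269  0.3012] [np.float64(0.03756146193917086), np.float64(0.03756146193917088)]
tall_jar scene []
tall_jar top [(array([125.5, 223.8]), 0.8)]
wide_jar scene [(array([388. , 304.7]), 0.56)]
wide_jar top [(array([119.7, 162.6]), 0.79), (array([244.9, 199.9]), 0.18)]
    [0.6305 0.4368 0.0093] [np.float64(0.002717644598551427), np.float64(0.002717644598551513)]
```

View pics/top0.png

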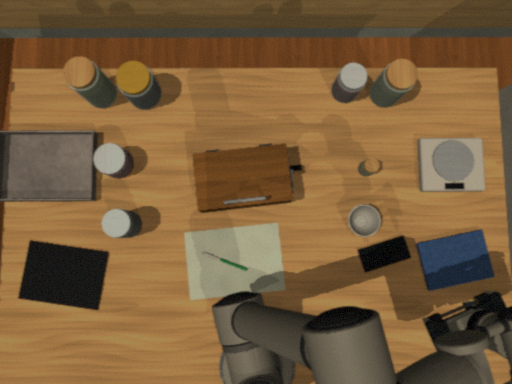

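View pics/scene0.png

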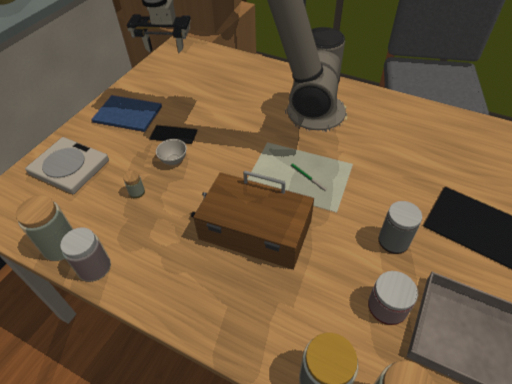

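The top view shows the chest at about (245,178), the bar at (247,201) and the black knuckle at (296,167). In the scene view the bar is at (265,180) and the knuckle at (194,214). Next I fit the chest pose and overlay it on the pictures to check it.

```bash
cat >> h.py <<'E'
def rz(a): return np.array([[np.cos(a),-np.sin(a),0],[np.sin(a),np.cos(a),0],[0,0,1]])
def c2w(p,P): return (rz(p[2])@np.atleast_2d(P).T).T+[p[0],p[1],0]
TOP=np.array([[-.085,-.14,.107],[.085,-.14,.107],[.085,.14,.107],[-.085,.14,.107]])
BOX=np.r_[TOP,TOP*[1,1,0]]
BAR=np.array([[-.073,-.055,.147],[-.073,.055,.147]])
E
python3 - <<'E'
from h import *
from scipy.optimize import minimize
np.set_printoptions(precision=4,suppress=True)
cs=[robot.read_camera(n) for n in("scene","top")]
masks=[]
for c in cs:
    p=c["pixels"]; hsv=cv2.cvtColor(p,cv2.COLOR_RGB2HSV)
    m=((hsv[...,0]<22)&(hsv[...,1]>90)&(hsv[...,2]<150)).astype(np.uint8)
    roi=np.zeros_like(m)
    if c is cs[0]: roi[165:270,185:320]=1
    else: roi[135:218,186:300]=1
    masks.append(cv2.morphologyEx(m*roi,cv2.MORPH_OPEN,np.ones((3,3))))
def hull(c,p):
    u=proj(c,c2w(p,BOX)).astype(np.float32); return cv2.convexHull(u)
def cost(p):
    s=0
    for c,m in zip(cs,masks):
        k=np.zeros((m.shape[0],m.shape[1]),np.uint8); cv2.fillConvexPoly(k,np.round(hull(c,p)*16).astype(int).reshape(-1,1,2),1,shift=4)
        f=cv2.GaussianBlur(k.astype(float),(0,0),1)-cv2.GaussianBlur(m.astype(float),(0,0),1); s+=(f**2).sum()
    return s
best=None
for y in(0.05,.1,.15,.2):
  r=minimize(cost,[.565,.045,y],method="Nelder-Mead",options=dict(initial_simplex=[[.565,.045,y],[.58,.045,y],[.565,.06,y],[.565,.045,y+.08]],xatol=1e-4,fatol=.1))
  print(r.x,r.fun)
  if best is None or r.fun<best.fun: best=r
p=best.x; np.save("p.npy",p)
out=[]
for c,m,(u0,v0,w,h) in zip(cs,masks,[(182,162,140,105),(183,132,130,90)]):
    S=5;im=cv2.resize(c["pixels"][v0:v0+h,u0:u0+w,::-1],None,fx=S,fy=S,interpolation=cv2.INTER_CUBIC)
    T=lambda P:(((proj(c,c2w(p,P))-[u0,v0])+.5)*S).astype(int)
    cv2.polylines(im,[T(TOP)],True,(0,255,0)); cv2.polylines(im,[T(BOX[4:])],True,(255,255,0)); cv2.polylines(im,[T(BAR)],False,(0,0,255))
    out.append(im)
for i,o in enumerate(out): cv2.imwrite(f"pics/fit{i}.png",o)
w=400; a=[cv2.resize(o,(400,int(o.shape[0]*400/o.shape[1]))) for o in out]
cv2.imwrite("pics/fit.png",out[0]);
for n in ("stay_knuckle","lid_handle"):
    t=robot.tip_of(cs[1],n)[0]["at"]; X=atz(ray(cs[1],t),.147 if n[0]=="l" else .05); print(n,t,(rz(-p[2])@(X-[p[0],p[1],0])))
E
```

```text
[0.5778 0.0422 0.0999] 2201.9600148427035
[0.5765 0.0428 0.1019] 2210.4616511795703
[0.5769 0.0444 0.0979] 2212.9597175006083
[0.5774 0.0447 0.0964] 2220.600023069663
stay_knuckle [297.4, 168.0] [ 0.0096 -0.1717  0.05  ]
lid_handle [243.9, 198.3] [-0.0757  0.0022  0.147 ]
```

View pics/fit0.png

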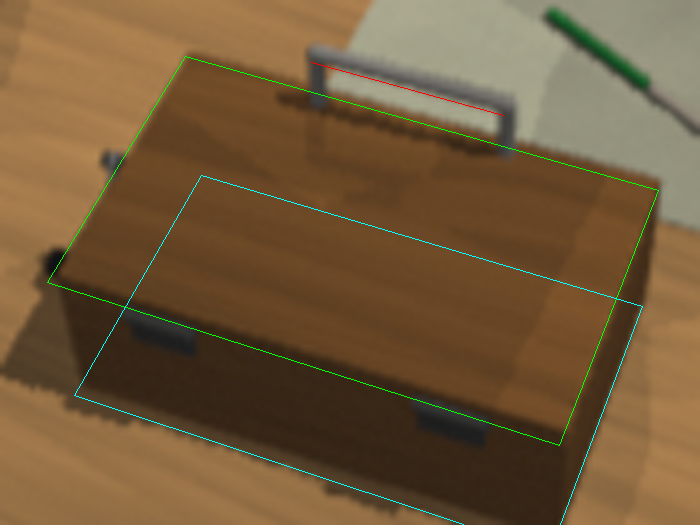

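View pics/fit1.png

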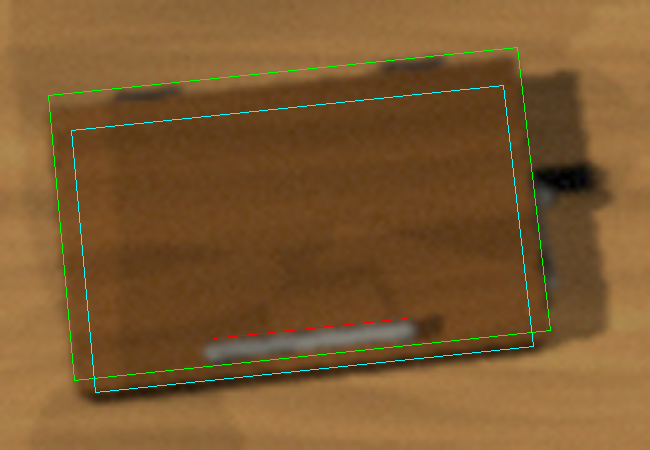

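The fit is 5 to 8 mm off, because the shading biased the mask. I refit from the corners and bar ends read off these crops.

```bash
cat > fit2.py <<'E'
from h import *
from scipy.optimize import least_squares
np.set_printoptions(precision=4,suppress=True)
cs=[robot.read_camera(n) for n in("scene","top")]
# order TOP: FR, BR, BL, FL ; bar R, L
S=np.array([[186,56],[60,281],[566,432],[661,182],[317,53],[508,101]])/5-.5+[182,162]
T=np.array([[548,330],[516,60],[55,101],[79,388],[413,329],[208,352]])/5-.5+[183,132]
P=np.r_[TOP,BAR]
def f(p): return np.r_[proj(cs[0],c2w(p,P))-S,proj(cs[1],c2w(p,P))-T].ravel()
r=least_squares(f,[.57,.044,.1],loss="soft_l1")
print(r.x); print(f(r.x).reshape(-1,2))
for i,(lo) in enumerate([0,6]):
    r1=least_squares(lambda p:f(p).reshape(-1,2)[lo:lo+6].ravel(),r.x); print("cam",i,r1.x)
    r2=least_squares(lambda p:f(p).reshape(-1,2)[lo+4:lo+6].ravel(),r.x); print(" bar",r2.x)
np.save("p.npy",r.x)
p=r.x
i=lambda X:rz(-p[2])@(X-[p[0],p[1],0])
print("bar tri",[i(tri([ray(cs[0],S[k]),ray(cs[1],T[k])])[0]) for k in(4,5)])
print("bar world",c2w(p,[-.073,0,.147]))
kS=np.array([50,262])/5-.5+[182,162]; kT=np.array([568,179])/5-.5+[183,132]
X,e=tri([ray(cs[0],kS),ray(cs[1],kT)]); print("knuckle",X,e,i(X))
E
python3 fit2.py
```

```text
[0.5723 0.0423 0.1088]
[[ 0.4218 -0.9108]
 [-1.3149 -0.8822]
 [ 0.1703  0.628 ]
 [ 0.1352 -0.1809]
 [-0.445   0.5406]
 [-0.2221  1.3087]
 [ 0.7777  1.5586]
 [ 0.0731 -1.0212]
 [-1.5298  1.2311]
 [-0.567   0.8026]
 [-1.0259 -0.3169]
 [ 1.3749 -0.5268]]
cam 0 [0.5717 0.0428 0.1177]
 bar [0.5688 0.0429 0.1274]
cam 1 [0.5732 0.0416 0.1004]
 bar [0.5711 0.0427 0.1073]
bar tri [array([-0.0748, -0.0562,  0.147 ]), array([-0.0739,  0.0571,  0.152 ])]
bar world [[0.4998 0.0343 0.147 ]]
knuckle [ 0.6148 -0.1328  0.0239] [np.float64(0.007059153386242974), np.float64(0.007059153386242941)] [ 0.0232 -0.1786  0.0239]
```

Emit:
carry_out --commands '[[[0,0,0],-0.185,0.5],[[0,0,0],-0.185,0.5],[[0,0,0],-0.185,0.5],[[0,0,0],-0.185,0.5],[[0,0,0],-0.185,0.5],[[0,0,0],-0.185,0.5],[[0,0,0],-0.187,0.5],[[0.0485,0.0358,0],0,0.5],[[0.0485,0.0358,0],0,0.5],[[0.0485,0.0358,0],0,0.5],[[0.0485,0.0358,0],0,0.5],[[0.0485,0.0358,0],0,0.5],[[0.0485,0.0358,0],0,0.5],[[0.0485,0.0358,0],0,0.5],[[0.0485,0.0358,0],0,0.5],[[0.0485,0.0358,0],0,0.5],[[0.0485,0.0358,0],0,0.5],[[0,0,0],0,0.5]]'

```text
time: 3.75
tool_pos: [0.5004, 0.0375, 0.2109]
tool_rot: [3.141, -0.001, 1.685]
contact_force: [-1.7, 0.4, 0.8]
opening: 0.0459
grip_force: 0.0
```

```bash
python3 - <<'E'
from h import *
np.set_printoptions(precision=4,suppress=True)
s=robot.observe(); c=robot.read_camera("wrist")
print(s["time"],s["tool_pos"],s["tool_rot"],s["contact_force"])
print(c["T_tool_cam"],c["fx"],c["cx"],c["cy"])
cv2.imwrite("pics/w1.png",c["pixels"][:,:,::-1])
t=robot.tip_of(c,"lid_handle"); print(t[:2])
E
```

```text
3.75 [0.5004 0.0375 0.2109] [ 3.1411 -0.0006  1.6853] [-1.6699  0.3796  0.7528]
[[ 0.0004  0.9579  0.287   0.0788]
 [ 1.     -0.0005  0.0002 -0.0001]
 [ 0.0003  0.287  -0.9579 -0.1744]
 [ 0.      0.      0.      1.    ]] 297.3186396354542 253.6452976658251 190.08322568656214
[{'at': [250.2, 199.4], 'p': 0.64}]
```

View pics/w1.png

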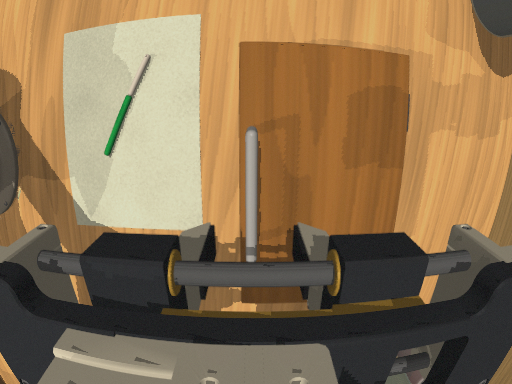

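The wrist view shows the bar from (251,130) to (249,262), parallel to the pads and about 3 mm to one side of the jaw centre. I go down and grip it.

Emit:
carry_out --commands '[[[0,-0.0025,0.022],0,0.5],[[0,0,0.022],0,0.5],[[0,0,0.022],0,0.5],[[0,0,0],0,0.15],[[0,0,0],0,0.0],[[0,0,0],0,0.0],[[0,0,0],0,0.0],[[0,0,0],0,0.0]]' --newtons 15

```text
time: 4.85
tool_pos: [0.4969, 0.0338, 0.1455]
tool_rot: [3.141, 0.0, 1.68]
contact_force: [0.2, 0.8, -0.8]
opening: 0.0019
grip_force: 0.0
```

```bash
python3 - <<'E'
from h import *
np.set_printoptions(precision=4,suppress=True)
s=robot.observe(); c=robot.read_camera("wrist")
print({k:s[k] for k in("time","tool_pos","contact_force","opening","grip_force")})
d=robot.read_camera("scene")
a=cv2.resize(c["pixels"][100:384,100:420],(400,355)); b=cv2.resize(d["pixels"][110:260,180:340],(400,375))
im=np.zeros((375,800,3),np.uint8); im[:355,:400]=a; im[:,400:]=b
cv2.imwrite("pics/w2.png",im[:,:,::-1])
E
```

```text
{'time': 4.85, 'tool_pos': array([0.4969, 0.0338, 0.1455]), 'contact_force': array([ 0.2268,  0.7687, -0.7695]), 'opening': 0.001867629656166823, 'grip_force': 0.0}
```

View pics/w2.png

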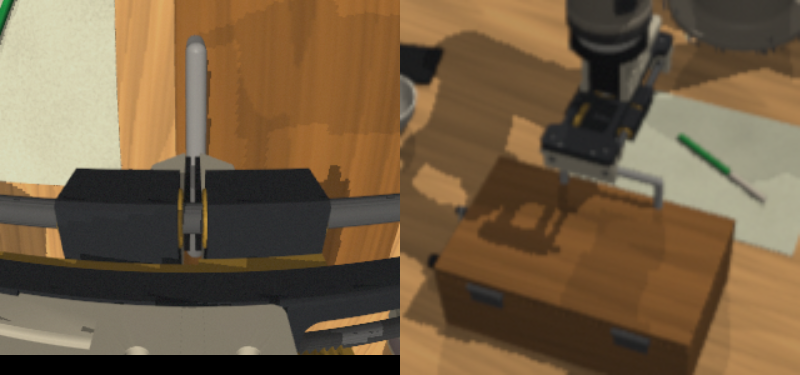

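Emit:
carry_out --commands '[[[0,0,0],0,0.0],[[0,0,0],0,0.0]]' --newtons 15

```text
time: 5.2
tool_pos: [0.4967, 0.0338, 0.1452]
tool_rot: [-3.142, 0.0, 1.68]
contact_force: [-0.4, -0.1, -0.4]
opening: 0.0005
grip_force: 0.0
```

```bash
python3 - <<'E'
from h import *
p=np.load("p.npy")
s=robot.observe(); T=np.eye(4); T[:3,:3]=R.from_euler("xyz",s["tool_rot"]).as_matrix(); T[:3,3]=s["tool_pos"]
c=robot.read_camera("wrist"); W=np.linalg.inv(T@c["T_tool_cam"])
def pw(P):
    q=(W@np.r_[P,1])[:3]; q=np.array([q[0],-q[1],-q[2]]); r=np.hypot(q[0],q[1]); th=np.arctan2(r,q[2]); return np.array([c["cx"],c["cy"]])+c["fx"]*th*q[:2]/r
print(s["opening"],s["grip_force"])
for P in BAR: print("bar end",c2w(p,P)[0],pw(c2w(p,P)[0]))
for z in(-.02,-.002,.017): print("tool z",z,pw((T@[0,0,z,1])[:3]))
cv2.imwrite("pics/w3.png",cv2.resize(c["pixels"][100:320,160:360,::-1],(545,600),interpolation=cv2.INTER_CUBIC))
E
```

```text
0.0004924476620013286 0.0
bar end [ 0.5057316  -0.02033691  0.147     ] [257.98591269 299.41703213]
bar end [0.49378539 0.08901248 0.147     ] [259.11078448 143.98681019]
tool z -0.02 [253.81213257 243.85630758]
tool z -0.002 [253.80612809 231.01687357]
tool z 0.017 [253.8006738  219.66742962]
```

View pics/w3.png

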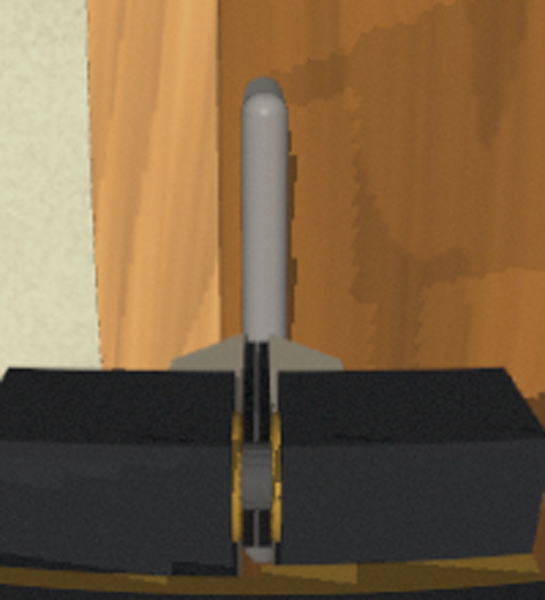

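The fingers closed on nothing, with opening 0.0005, so the bar may lie below the tips. I check the tip length and then probe downward.

```bash
python3 - <<'E'
from h import *
print(robot.tcp_to_tips,[a for a in dir(robot) if a[0]!='_'])
p=np.load("p.npy")
s=robot.observe(); T=np.eye(4); T[:3,:3]=R.from_euler("xyz",s["tool_rot"]).as_matrix(); T[:3,3]=s["tool_pos"]
c=robot.read_camera("wrist"); W=np.linalg.inv(T@c["T_tool_cam"])
def pw(P):
    q=(W@np.r_[P,1])[:3]; q=np.array([q[0],-q[1],-q[2]]); r=np.hypot(q[0],q[1]); th=np.arctan2(r,q[2]); return np.round(np.array([c["cx"],c["cy"]])+c["fx"]*th*q[:2]/r,1)
for z in(.117,.127,.137,.147,.157): print(z,[pw(c2w(p,P*[1,1,0]+[0,0,z])[0]) for P in BAR])
print("lid corners FR BR BL FL",[pw(X) for X in c2w(p,TOP)])
for x in(-.0095,.0095): print(x,[(z,pw((T@[x,0,z,1])[:3])) for z in(-.02,-.002,.017)])
E
```

```text
0.017 ['IKError', 'find_in', 'hand_in', 'observe', 'read_camera', 'tcp_to_tips', 'tip_of']
0.117 [array([257.5, 276.9]), array([258.3, 138. ])]
0.127 [array([257.7, 283.9]), array([258.6, 139.8])]
0.137 [array([257.8, 291.4]), array([258.8, 141.8])]
0.147 [array([258. , 299.4]), array([259.1, 144. ])]
0.157 [array([258.2, 308. ]), array([259.4, 146.4])]
lid corners FR BR BL FL [array([244.6, 341.1]), array([404.1, 328.8]), array([450.3,  44.1]), array([241.3,  20. ])]
-0.0095 [(-0.02, array([253.8, 258. ])), (-0.002, array([253.8, 244.3])), (0.017, array([253.8, 232.1]))]
0.0095 [(-0.02, array([253.8, 229. ])), (-0.002, array([253.8, 217.2])), (0.017, array([253.8, 206.8]))]
```

Emit:
carry_out --commands '[[[0,0,0.001],0,0.0],[[0,0,0.001],0,0.0],[[0,0,0],0,0.0]]'

```text
time: 5.68
tool_pos: [0.4966, 0.0338, 0.1431]
tool_rot: [-3.141, 0.0, 1.68]
contact_force: [-0.4, -0.2, 0.4]
opening: 0.0007
grip_force: 0.0
```

Emit:
carry_out --commands '[[[0,0,0.0015],0,0.0],[[0,0,0.0015],0,0.0],[[0,0,0],0,0.0]]'

```text
time: 6.05
tool_pos: [0.4966, 0.0338, 0.14]
tool_rot: [-3.141, 0.0, 1.68]
contact_force: [0.7, 0.0, 0.5]
opening: 0.0004
grip_force: 0.0
```

Emit:
carry_out --commands '[[[0,0,0.0015],0,0.0],[[0,0,0.0015],0,0.0],[[0,0,0],0,0.0]]'

```text
time: 6.42
tool_pos: [0.4968, 0.0338, 0.1373]
tool_rot: [3.141, 0.0, 1.68]
contact_force: [0.2, -0.3, 0.8]
opening: 0.0001
grip_force: 0.3
```

Emit:
carry_out --commands '[[[0,0,0.0015],0,0.0],[[0,0,0.0015],0,0.0],[[0,0,0],0,0.0]]'

```text
time: 6.8
tool_pos: [0.4969, 0.0338, 0.1368]
tool_rot: [3.14, 0.001, 1.68]
contact_force: [-8.3, -0.1, 22.0]
opening: 0.0005
grip_force: 10.8
```

Contact comes at TCP z = 0.137, so the bar sits lower relative to the pads than assumed. I back off, open, go 23 mm below the contact height and grip again.

Emit:
carry_out --commands '[[[0,0,-0.01],0,0.0],[[0,0,0],0,0.4],[[0,0,0],0,0.5],[[0,0,0],0,0.5],[[0,0,0.01],0,0.5],[[0,0,0.005],0,0.5],[[0,0,0],0,0.5]]'

```text
time: 7.68
tool_pos: [0.4963, 0.0338, 0.1284]
tool_rot: [-3.14, -0.0, 1.68]
contact_force: [0.5, -0.3, 0.5]
opening: 0.0456
grip_force: 0.0
```

Emit:
carry_out --commands '[[[0,0,0.004],0,0.5],[[0,0,0.004],0,0.5],[[0,0,0],0,0.1],[[0,0,0],0,0.0],[[0,0,0],0,0.0],[[0,0,0],0,0.0],[[0,0,0],0,0.0]]' --newtons 8

```text
time: 8.55
tool_pos: [0.4986, 0.0339, 0.1215]
tool_rot: [3.137, 0.0, 1.68]
contact_force: [6.6, 2.1, -3.4]
opening: 0.0092
grip_force: 8.0
```

```bash
python3 - <<'E'
from h import *
np.set_printoptions(precision=4,suppress=True)
s=robot.observe(); c=robot.read_camera("wrist"); d=robot.read_camera("scene")
a=cv2.resize(c["pixels"][100:320,160:360],(400,440)); b=cv2.resize(d["pixels"][120:230,220:320],(400,440))
cv2.imwrite("pics/w4.png",np.hstack([a,b])[:,:,::-1])
cc=proj(d,[s["tool_pos"],s["tool_pos"]-[0,0,.017]]); print(cc,(cc-[220,120])*4+[400,0])
E
```

```text
[[263.562  183.6665]
 [263.611  187.7061]] [[574.2478 254.6662]
 [574.444  270.8244]]
```

View pics/w4.png

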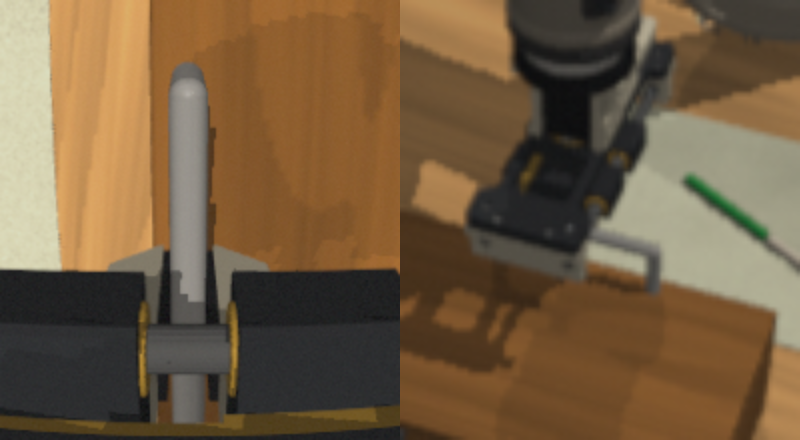

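The bar is now between the pads, with opening 9.2 mm and 8 N grip. The arm gives about 3 N/mm. I start lifting along the arc.

Emit:
carry_out --commands '[[[0,0.002,0],0,0],[[0,0.003,-0.0078],0,0],[[0,0.003,-0.0077],0,0],[[0,0.0037,-0.0075],0,0],[[0,0.0038,-0.0073],0,0],[[0,0.0044,-0.0071],0,0],[[0,0.0045,-0.0069],0,0],[[0,0.005,-0.0066],0,0],[[0,0.0053,-0.0065],0,0],[[0,0,0],0,0]]' --newtons 20

```text
time: 9.9
tool_pos: [0.5307, 0.0375, 0.18]
tool_rot: [-3.141, 0.0, 1.68]
contact_force: [-7.6, -2.1, 5.4]
opening: 0.0089
grip_force: 20.0
```

Emit:
carry_out --commands '[[[0,0.0048,-0.0064],0,0],[[0,0.0053,-0.0063],0,0],[[0,0.0061,-0.0055],0,0],[[0,0.0064,-0.0053],0,0],[[0,0.0067,-0.0048],0,0],[[0,0.007,-0.0046],0,0],[[0,0.0072,-0.0041],0,0],[[0,0.0074,-0.0039],0,0],[[0,0,0],0,0]]' --newtons 20

```text
time: 11.02
tool_pos: [0.5832, 0.0432, 0.222]
tool_rot: [3.138, 0.001, 1.68]
contact_force: [-4.9, -2.1, 7.6]
opening: 0.0093
grip_force: 20.0
```

Emit:
carry_out --commands '[[[0,0,-0.002],0,0],[[0,0.0076,-0.0034],0,0],[[0,0.0077,-0.0031],0,0],[[0,0.0079,-0.0026],0,0],[[0,0.008,-0.0024],0,0],[[0,0.0081,-0.0018],0,0],[[0,0.0082,-0.0016],0,0],[[0,0.0082,-0.001],0,0],[[0,0.0083,-0.0007],0,0],[[0,0,0],0,0]]' --newtons 8

```text
time: 12.28
tool_pos: [0.6467, 0.0502, 0.2379]
tool_rot: [3.14, -0.0, 1.68]
contact_force: [1.3, 0.3, 0.6]
opening: 0.0097
grip_force: 8.0
```

Emit:
carry_out --commands '[[[0,0.0025,0],0,0],[[0,0.0025,0],0,0],[[0,0.0025,0],0,0],[[0,0.0025,0],0,0],[[0,0.002,0],0,0]]' --newtons 8

```text
time: 12.9
tool_pos: [0.6575, 0.0514, 0.2381]
tool_rot: [3.142, 0.0, 1.68]
contact_force: [-1.7, 0.3, 1.8]
opening: 0.0095
grip_force: 8.0
```

Emit:
carry_out --commands '[[[0,0.002,0],0,0],[[0,0.002,0],0,0],[[0,0,0],0,0]]'

```text
time: 13.28
tool_pos: [0.6617, 0.0518, 0.2381]
tool_rot: [3.141, 0.0, 1.68]
contact_force: [0.8, -0.7, 1.8]
opening: 0.0093
grip_force: 8.0
```

Emit:
carry_out --commands '[[[0,0.002,0],0,0],[[0,0.002,0],0,0]]'

```text
time: 13.52
tool_pos: [0.6654, 0.0523, 0.238]
tool_rot: [-3.141, -0.0, 1.68]
contact_force: [-0.8, -0.6, 0.3]
opening: 0.0095
grip_force: 8.0
```

Emit:
carry_out --commands '[[[0,0.002,0.0001],0,0],[[0,0.002,0.0001],0,0]]'

```text
time: 13.78
tool_pos: [0.6695, 0.0527, 0.2379]
tool_rot: [-3.142, 0.0, 1.68]
contact_force: [-1.3, -0.1, 0.8]
opening: 0.0097
grip_force: 8.0
```

Emit:
carry_out --commands '[[[0,0.002,0.0002],0,0],[[0,0.002,0.0002],0,0]]'

```text
time: 14.02
tool_pos: [0.6734, 0.0531, 0.2375]
tool_rot: [3.142, 0.0, 1.68]
contact_force: [-1.3, 0.2, 1.7]
opening: 0.0091
grip_force: 8.0
```

Emit:
carry_out --commands '[[[0,0.002,0.0002],0,0]]'

```text
time: 14.15
tool_pos: [0.6754, 0.0534, 0.2373]
tool_rot: [3.142, 0.0, 1.68]
contact_force: [-1.0, -0.8, 1.0]
opening: 0.0095
grip_force: 8.0
```

Emit:
carry_out --commands '[[[0,0.002,0.0002],0,0],[[0,0.002,0.0003],0,0]]'

```text
time: 14.4
tool_pos: [0.6794, 0.0538, 0.2367]
tool_rot: [-3.142, 0.0, 1.68]
contact_force: [-1.1, 0.1, -1.6]
opening: 0.0098
grip_force: 8.0
```

Emit:
carry_out --commands '[[[0,0.002,0.0003],0,0],[[0,0.002,0.0003],0,0]]'

```text
time: 14.65
tool_pos: [0.6834, 0.0542, 0.2362]
tool_rot: [3.141, 0.0, 1.68]
contact_force: [-1.5, -0.4, 0.3]
opening: 0.0098
grip_force: 8.0
```

Emit:
carry_out --commands '[[[0,0.002,0.0003],0,0],[[0,0.002,0.0003],0,0]]'

```text
time: 14.9
tool_pos: [0.6874, 0.0546, 0.2356]
tool_rot: [3.141, 0.0, 1.68]
contact_force: [0.0, -0.2, 0.7]
opening: 0.0095
grip_force: 8.0
```

Emit:
carry_out --commands '[[[0,0.002,0.0003],0,0],[[0,0.002,0.0004],0,0]]'

```text
time: 15.15
tool_pos: [0.6915, 0.0551, 0.2347]
tool_rot: [3.141, 0.0, 1.68]
contact_force: [-0.3, -0.1, 0.1]
opening: 0.0095
grip_force: 8.0
```

Emit:
carry_out --commands '[[[0,0.002,0.0004],0,0],[[0,0.002,0.0004],0,0]]'

```text
time: 15.4
tool_pos: [0.6925, 0.0551, 0.2344]
tool_rot: [-3.135, 0.0, 1.68]
contact_force: [-15.9, -1.8, 8.0]
opening: 0.0097
grip_force: 8.0
```

The stay goes taut at about 1.48 rad with 16 N. I ease off now.

Emit:
carry_out --commands '[[[0,-0.002,-0.0008],0,0],[[0,-0.002,-0.0008],0,0],[[0,0,0],0,0]]'

```text
time: 15.78
tool_pos: [0.6909, 0.055, 0.235]
tool_rot: [-3.14, -0.0, 1.68]
contact_force: [-1.4, -0.8, -4.4]
opening: 0.0095
grip_force: 8.0
```

Emit:
carry_out --commands '[[[0,-0.002,0],0,0],[[0,0,0],0,0]]'

```text
time: 16.02
tool_pos: [0.6903, 0.055, 0.2351]
tool_rot: [3.139, -0.0, 1.68]
contact_force: [5.5, -0.3, -6.1]
opening: 0.0095
grip_force: 8.0
```

It resists closing, so the stay is locked. I release the bar, rise, and look for the knuckle.

Emit:
carry_out --commands '[[[0,0.0015,0.001],0,0.1],[[0,0,0],0,0.28],[[0,0,0],0,0.28],[[0,0,-0.01],0,0.28],[[0,0,-0.025],0,0.28],[[0,0,-0.03],0,0.28],[[-0.05,-0.01,0],0,0.28],[[-0.06,-0.01,0],0,0.28],[[-0.06,-0.01,0],0,0.28],[[-0.06,-0.01,0],0,0.28],[[0,0,0],0,0.28]]'

```text
time: 17.4
tool_pos: [0.675, -0.1832, 0.2999]
tool_rot: [-3.141, 0.001, 1.673]
contact_force: [0.2, 0.1, -0.1]
opening: 0.0258
grip_force: 0.0
```

```bash
cat > k.py <<'E'
from h import *
np.set_printoptions(precision=4,suppress=True)
p=np.load("p.npy"); s=robot.observe()
print(s["tool_pos"],s["contact_force"])
cs=[robot.read_camera(n) for n in("scene","top","wrist")]
T=np.eye(4); T[:3,:3]=R.from_euler("xyz",s["tool_rot"]).as_matrix(); T[:3,3]=s["tool_pos"]; C=T@cs[2]["T_tool_cam"]
def wray(c,uv):
    d=np.array([uv[0]-c["cx"],uv[1]-c["cy"]]); r=np.hypot(*d); th=r/c["fx"]
    v=np.array([np.sin(th)*d[0]/r,-np.sin(th)*d[1]/r,-np.cos(th)]); return C[:3,3],C[:3,:3]@v
i=lambda X:rz(-p[2])@(X-[p[0],p[1],0])
for n in("stay_knuckle","stay_foot_pin","lid_handle","lid_hinge"):
    rs=[]
    for c in cs:
        t=robot.tip_of(c,n); f=robot.find_in(c,n); print(n,"tip",[(x["at"],round(x["p"],2)) for x in t[:2]],"find",[(x["at"],round(x["p"],2)) for x in f[:2]])
        if t: rs.append((wray if c is cs[2] else ray)(c,t[0]["at"]))
    for a in range(len(rs)):
        for b in range(a): X,e=tri([rs[a],rs[b]]); print("  pair",b,a,X,"chest",i(X),e[0])
P=proj(cs[0],c2w(p,[.02,-.17,.12]))[0]; Q=proj(cs[1],c2w(p,[.02,-.17,.12]))[0]
u0,v0=(P-[50,50]).astype(int); u1,v1=(Q-[50,50]).astype(int); print(u0,v0,u1,v1)
im=[cv2.resize(c["pixels"][v:v+100,u:u+100],(400,400),interpolation=cv2.INTER_CUBIC) for c,u,v in((cs[0],u0,v0),(cs[1],u1,v1))]
cv2.imwrite("pics/k.png",np.hstack(im)[:,:,::-1])
E
python3 k.py
```

```text
[ 0.675  -0.1832  0.2999] [ 0.1842  0.116  -0.0832]
stay_knuckle tip [([233.2, 208.0], 0.6)] find []
stay_knuckle tip [([299.5, 161.8], 0.53)] find [([296.9, 162.9], 0.59)]
stay_knuckle tip [([200.9, 119.3], 0.76), ([163.6, 104.1], 0.65)] find [([200.0, 108.8], 0.72)]
  pair 0 1 [ 0.5961 -0.0757  0.0806] chest [ 0.0108 -0.1198  0.0806] 0.05848720285601286
  pair 0 2 [ 0.5508 -0.0994 -0.0186] chest [-0.0368 -0.1385 -0.0186] 0.0504675804028209
  pair 1 2 [ 0.6086 -0.1264  0.1333] chest [ 0.0177 -0.1716  0.1333] 0.0020893237685314123
stay_foot_pin tip [] find []
stay_foot_pin tip [([128.4, 222.9], 0.64)] find [([294.0, 162.2], 0.57)]
stay_foot_pin tip [([162.2, 106.2], 0.67)] find [([196.0, 105.8], 0.86), ([198.8, 106.3], 0.69)]
  pair 0 1 [0.5602 0.0543 0.6342] chest [-0.0108  0.0133  0.6342] 0.21527593155695182
lid_handle tip [([233.5, 206.5], 0.66)] find [([242.3, 210.9], 0.89)]
lid_handle tip [([234.6, 123.1], 0.76)] find [([240.4, 139.0], 0.86)]
lid_handle tip [] find [([250.3, 46.1], 0.7)]
  pair 0 1 [0.6908 0.0584 0.2553] chest [0.1195 0.0031 0.2553] 0.0008840350816620978
lid_hinge tip [([239.7, 233.9], 0.56)] find [([249.5, 216.9], 0.69)]
lid_hinge tip [([239.8, 150.8], 0.87)] find [([241.2, 167.5], 0.78)]
lid_hinge tip [([203.5, 14.2], 0.61)] find [([198.3, 54.9], 0.66)]
  pair 0 1 [0.6527 0.0462 0.09  ] chest [ 0.0803 -0.0048  0.09  ] 0.0036203841035081833
  pair 0 2 [0.5917 0.021  0.0136] chest [ 0.017  -0.0232  0.0136] 0.01884058625358039
  pair 1 2 [0.6194 0.0204 0.1488] chest [ 0.0444 -0.0268  0.1488] 0.03346478900235568
142 142 249 112
```

View pics/k.png

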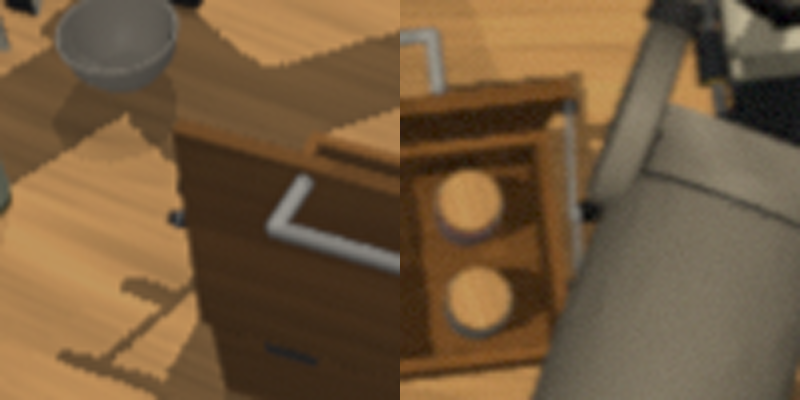

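The lid stands by itself with the stay straight, seen at the right edge of the crop with the knob at about (590,210). Top and wrist views agree on the knuckle at chest (0.018,-0.172,0.133). I move above it, offset outward so the gripper's body clears the stay, and measure again.

Emit:
carry_out --commands '[[[0.02,-0.03,0],0,0.36],[[0.024,-0.03,0],0,0.36],[[0,0,0.03],0,0.36],[[0,0,0.03],0,0.36],[[0,0,0.03],0,0.36],[[0,0,0.02],0,0.36],[[0,0,0],0,0.36]]'

```text
time: 19.62
tool_pos: [0.6106, -0.1405, 0.1882]
tool_rot: [-3.138, -0.001, 1.68]
contact_force: [0.1, -0.0, 1.4]
opening: 0.033
grip_force: 0.0
```

```bash
cat > k2.py <<'E'
from h import *
np.set_printoptions(precision=4,suppress=True)
p=np.load("p.npy"); s=robot.observe(); c=robot.read_camera("wrist")
T=np.eye(4); T[:3,:3]=R.from_euler("xyz",s["tool_rot"]).as_matrix(); T[:3,3]=s["tool_pos"]; C=T@c["T_tool_cam"]; W=np.linalg.inv(C)
def pw(P):
    q=(W@np.r_[P,1])[:3]; q=np.array([q[0],-q[1],-q[2]]); r=np.hypot(q[0],q[1]); th=np.arctan2(r,q[2]); return np.round(np.array([c["cx"],c["cy"]])+c["fx"]*th*q[:2]/r,1)
print(s["tool_pos"],s["contact_force"],"tool chest",rz(-p[2])@(s["tool_pos"]-[p[0],p[1],0]))
for n in("stay_knuckle",): print(n,[(x["at"],round(x["p"],2)) for x in robot.tip_of(c,n)],[(x["at"],round(x["p"],2)) for x in robot.find_in(c,n)])
K=[.018,-.172,.134]; k0=pw(c2w(p,K)[0]); print("pred centre",k0,[pw(c2w(p,[.018,y,.134])[0]) for y in(-.153,-.189)],"tips",[pw((T@[0,y,-.015,1])[:3]) for y in(-.016,.016)])
g=c["pixels"].max(2).astype(int); u,v=k0.astype(int)
for r in range(v-24,v+40,4): print(r,"".join("#" if x<45 else("+" if x<80 else ".") for x in g[r,u-45:u+45]),u-45)
cv2.imwrite("pics/w5.png",cv2.resize(c["pixels"][60:360,110:400,::-1],(580,600),interpolation=cv2.INTER_CUBIC))
E
python3 k2.py
```

```text
[ 0.6106 -0.1405  0.1882] [ 0.093  -0.0447  1.3566] tool chest [ 0.0182 -0.1858  0.1882]
stay_knuckle [([250.2, 178.2], 0.62), ([238.0, 17.1], 0.27)] [([252.4, 162.7], 0.56)]
pred centre [253.7 186. ] [array([253.7, 162.6]), array([253.7, 206. ])] tips [array([227. , 239.9]), array([280.6, 239.9])]
162 .............................+#####################....................................... 208
166 .............................+#####################....................................... 208
170 ..............................####################+....................................... 208
174 .............................+####################+....................................... 208
178 .............................+###########+########+....................................... 208
182 ..............................######+#############+....................................... 208
186 ..............................######+#+###########+....................................... 208
190 ..............................######+#+###########+....................................... 208
194 ..............................######+##+##########+....................................... 208
198 ..............................+###################+....................................... 208
202 ...............................######+############........................................ 208
206 .......................................................................................... 208
210 .......................................................................................... 208
214 .......................................................................................... 208
218 .......................................................................................... 208
222 .......................................................................................... 208
```

View pics/w5.png

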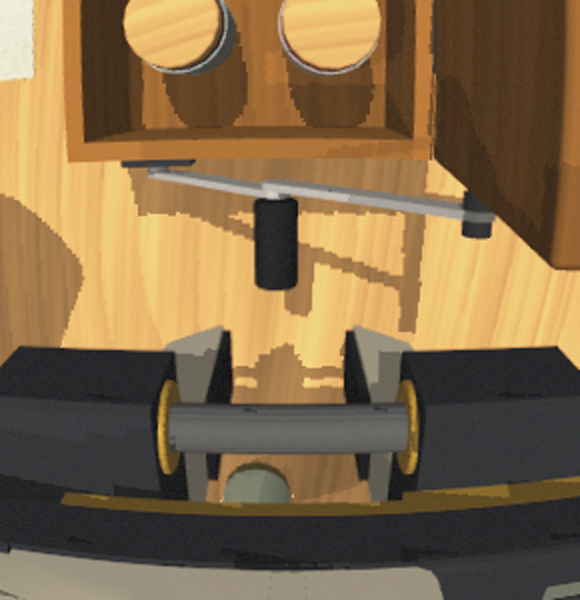

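The wrist view shows the knob at crop (277,245). That is 4.5 mm ahead of the jaw centre and at the expected y, and the links lie inside the knob. The foot works out at about chest x = -0.048, so the press runs roughly 45° down and back. I close the fingers and place the tips on the knob's upper front.

Emit:
carry_out --commands '[[[-0.004,-0.007,0],0,0.0],[[0,0,0.012],0,0.0],[[0,0,0.02],0,0.0],[[0,0,0.016],0,0.0],[[0,0,0.004],0,0.0],[[0,0,0],0,0.0]]'

```text
time: 20.52
tool_pos: [0.6051, -0.1455, 0.1376]
tool_rot: [-3.141, -0.0, 1.68]
contact_force: [-0.1, -0.3, 0.7]
opening: 0.0007
grip_force: 0.0
```

Emit:
carry_out --commands '[[[0,0,0.003],0,0],[[0,0,0.003],0,0],[[0,0,0.002],0,0]]'

```text
time: 20.9
tool_pos: [0.605, -0.1455, 0.1297]
tool_rot: [3.141, 0.0, 1.68]
contact_force: [0.9, 0.1, 0.3]
opening: 0.0004
grip_force: 0.0
```

Emit:
carry_out --commands '[[[0,0.001,0.0015],0,0],[[0,0.001,0.0015],0,0]]'

```text
time: 21.15
tool_pos: [0.6071, -0.1453, 0.1267]
tool_rot: [3.141, 0.0, 1.68]
contact_force: [0.4, -0.0, -0.8]
opening: 0.0007
grip_force: 0.0
```

Emit:
carry_out --commands '[[[0,0,0.0015],0,0],[[0,0,0.0015],0,0]]'

```text
time: 21.4
tool_pos: [0.607, -0.1453, 0.1236]
tool_rot: [3.142, 0.0, 1.68]
contact_force: [0.2, 0.5, 0.6]
opening: 0.0007
grip_force: 0.0
```

Emit:
carry_out --commands '[[[0,0,0.0015],0,0],[[0,0,0.0015],0,0]]'

```text
time: 21.65
tool_pos: [0.6071, -0.1454, 0.1208]
tool_rot: [3.141, 0.0, 1.68]
contact_force: [-0.3, -0.5, 4.1]
opening: 0.0007
grip_force: 2.3
```

Emit:
carry_out --commands '[[[0,0.002,0.0022],0,0],[[0,0.0019,0.0023],0,0],[[0,0.0018,0.0023],0,0]]'

```text
time: 22.02
tool_pos: [0.6136, -0.1447, 0.1145]
tool_rot: [3.14, 0.001, 1.68]
contact_force: [0.7, 0.7, 6.0]
opening: 0.0004
grip_force: 3.0
```

Emit:
carry_out --commands '[[[0,0.0017,0.0024],0,0],[[0,0.0017,0.0025],0,0],[[0,0.0016,0.0025],0,0],[[0,0.0015,0.0026],0,0],[[0,0.0014,0.0026],0,0]]'

```text
time: 22.65
tool_pos: [0.6227, -0.1437, 0.1028]
tool_rot: [3.136, 0.001, 1.68]
contact_force: [2.5, 2.5, 8.7]
opening: 0.0003
grip_force: 4.3
```

Emit:
carry_out --commands '[[[0,0.0013,0.0027],0,0],[[0,0.0012,0.0027],0,0],[[0,0.0011,0.0028],0,0],[[0,0.001,0.0028],0,0],[[0,0,0],0,0]]'

```text
time: 23.28
tool_pos: [0.6285, -0.1432, 0.0922]
tool_rot: [3.134, 0.002, 1.68]
contact_force: [5.5, 2.3, 7.7]
opening: 0.0004
grip_force: 3.9
```

The knob has gone 36 mm. I ease up and check the state.

Emit:
carry_out --commands '[[[0,-0.001,-0.004],0,0],[[0,-0.001,-0.006],0,0],[[0,-0.002,-0.01],0,0],[[0,-0.002,-0.02],0,0],[[0,0,0],0,0]]'

```text
time: 23.9
tool_pos: [0.6199, -0.1444, 0.1322]
tool_rot: [3.139, 0.002, 1.68]
contact_force: [-0.2, -0.3, 0.3]
opening: 0.0007
grip_force: 0.0
```

```bash
python3 - <<'E'
from h import *
np.set_printoptions(precision=4,suppress=True)
p=np.load("p.npy"); s=robot.observe(); c=robot.read_camera("wrist"); i=lambda X:rz(-p[2])@(X-[p[0],p[1],0])
T=np.eye(4); T[:3,:3]=R.from_euler("xyz",s["tool_rot"]).as_matrix(); T[:3,3]=s["tool_pos"]; C=T@c["T_tool_cam"]; W=np.linalg.inv(C)
def pw(P):
    q=(W@np.r_[P,1])[:3]; q=np.array([q[0],-q[1],-q[2]]); r=np.hypot(q[0],q[1]); th=np.arctan2(r,q[2]); return np.round(np.array([c["cx"],c["cy"]])+c["fx"]*th*q[:2]/r,1)
print(s["tool_pos"],s["contact_force"],i(s["tool_pos"]))
for n in("stay_knuckle",): print(n,[(x["at"],round(x["p"],2)) for x in robot.tip_of(c,n)])
for K in([.014,-.172,.134],[.034,-.172,.103]): print(K,pw(c2w(p,K)[0]))
cs=[robot.read_camera(n) for n in("scene","top")]
t=[robot.tip_of(k,"lid_handle") for k in cs]; print([[(x["at"],round(x["p"],2)) for x in y] for y in t])
X,e=tri([ray(k,y[0]["at"]) for k,y in zip(cs,t)]); X=i(X); print("bar chest",X,e[0],"theta",np.pi-np.arctan2(X[2]-.095,X[0]-.085)-np.arctan2(52,158))
for th in(1.25,1.3,1.35,1.48):
    b=[.085-.158*np.cos(th)+.052*np.sin(th),0,.095+.158*np.sin(th)+.052*np.cos(th)]; print(th,np.array(b),[proj(k,c2w(p,b))[0] for k in cs])
cv2.imwrite("pics/w6.png",cv2.resize(c["pixels"][:,60:460,::-1],(600,576)))
E
```

```text
[ 0.6199 -0.1444  0.1322] [-0.1732 -0.2836  0.3374] [ 0.027  -0.1908  0.1322]
stay_knuckle [([260.9, 185.4], 0.74)]
[0.014, -0.172, 0.134] [232.7 203.1]
[0.034, -0.172, 0.103] [263.5 188.7]
[[([236.7, 194.8], 0.83)], [([236.1, 133.0], 0.98)]]
bar chest [0.0913 0.0009 0.2625] 0.002233144059874605 theta 1.290653508012265
1.25 [0.0845 0.     0.2613] [array([238.5516, 192.8766]), array([237.4944, 135.2259])]
1.3 [0.0928 0.     0.2612] [array([237.1199, 195.6285]), array([237.1437, 132.1315])]
1.35 [0.1011 0.     0.2606] [array([235.6873, 198.5221]), array([236.7994, 129.0914])]
1.48 [0.1225 0.     0.2571] [array([231.996 , 206.6457]), array([235.9425, 121.518 ])]
```

The stay is broken, with the knuckle at about chest (0.032,-0.172,0.105). The lid stands at 1.29 rad. I go back to the bar.

Emit:
carry_out --commands '[[[0,0,-0.04],0,0.0],[[0,0,-0.06],0,0.25],[[0,0,-0.06],0,0.25],[[0,0,-0.008],0,0.25],[[0.0477,0.0161,0],0,0.25],[[0.0477,0.0161,0],0,0.25],[[0.0477,0.0161,0],0,0.25],[[0.0476,0.0161,0],0,0.25],[[0,0,0],0,0.25],[[0,0,0],0,0.25]]'

```text
time: 25.45
tool_pos: [0.6621, 0.0523, 0.2969]
tool_rot: [-3.139, 0.0, 1.68]
contact_force: [0.0, -0.3, 0.6]
opening: 0.0234
grip_force: 0.0
```

```bash
python3 - <<'E'
from h import *
np.set_printoptions(precision=4,suppress=True)
p=np.load("p.npy"); s=robot.observe(); c=robot.read_camera("wrist"); i=lambda X:rz(-p[2])@(X-[p[0],p[1],0])
T=np.eye(4); T[:3,:3]=R.from_euler("xyz",s["tool_rot"]).as_matrix(); T[:3,3]=s["tool_pos"]; C=T@c["T_tool_cam"]; W=np.linalg.inv(C)
def pw(P):
    q=(W@np.r_[P,1])[:3]; q=np.array([q[0],-q[1],-q[2]]); r=np.hypot(q[0],q[1]); th=np.arctan2(r,q[2]); return np.round(np.array([c["cx"],c["cy"]])+c["fx"]*th*q[:2]/r,1)
print(s["tool_pos"],s["contact_force"],s["opening"],i(s["tool_pos"]))
print(pw(c2w(p,[.0913,0,.261])[0]),pw(c2w(p,[.0913,.05,.261])[0]),pw((T@[0,0,-.02,1])[:3]),[(x["at"],round(x["p"],2)) for x in robot.tip_of(c,"lid_handle")])
g=c["pixels"].astype(int)
for r in range(90,215,12):
    row=g[r,190:330]; sat=row.max(1)-row.min(1)
    print(r,"".join("#" if (a<25 and 60<m<230) else("k" if m<60 else ".") for a,m in zip(sat,row.max(1))))
E
```

```text
[0.6621 0.0523 0.2969] [ 0.032  -0.3465  0.5751] 0.023377018036071277 [0.0903 0.0003 0.2969]
[255.2 210.4] [255.4 144.4] [253.8 243.9] [([246.1, 211.6], 0.93)]
90 ............................................................................................................................................
102 ............................................................................................................................................
114 ............................................................................................................................................
126 ............................................................................................................................................
138 .....#############################################################..........................................................................
150 ....................................................##############..........................................................................
162 ....................................................##############..........................................................................
174 ....................................................##############..........................................................................
186 ....................................................##############..........................................................................
198 ....................................................##############..........................................................................
210 .....................................................#############..........................................................................
```

Emit:
carry_out --commands '[[[0,-0.0036,0.01],0,0.25],[[0,0,0.02],0,0.25],[[0,0,0.02],0,0.25],[[0,0,0.01],0,0.25],[[0,0,0],0,0.25]]'

```text
time: 26.18
tool_pos: [0.6585, 0.0514, 0.2378]
tool_rot: [-3.14, -0.0, 1.679]
contact_force: [0.4, 0.0, 0.2]
opening: 0.023
grip_force: 0.0
```

Emit:
carry_out --commands '[[[0,0,0.001],0,0.1],[[0,0,0],0,0],[[0,0,0],0,0],[[0,0,0],0,0]]' --newtons 12

```text
time: 26.68
tool_pos: [0.6591, 0.052, 0.2381]
tool_rot: [3.14, 0.001, 1.68]
contact_force: [0.5, -0.2, 3.3]
opening: 0.0094
grip_force: 12.0
```

Emit:
carry_out --commands '[[[0,-0.0055,0.0001],0,0],[[0,-0.0056,0.0001],0,0],[[0,-0.0083,0.0007],0,0],[[0,-0.0083,0.001],0,0],[[0,-0.0082,0.0015],0,0],[[0,-0.0081,0.0018],0,0],[[0,-0.008,0.0023],0,0],[[0,-0.0079,0.0027],0,0],[[0,-0.0077,0.0031],0,0],[[0,-0.0076,0.0034],0,0],[[0,0,0],0,0]]' --newtons 15

```text
time: 28.05
tool_pos: [0.5826, 0.044, 0.2198]
tool_rot: [-3.139, -0.0, 1.68]
contact_force: [-1.4, -2.4, -0.7]
opening: 0.0094
grip_force: 15.0
```

Emit:
carry_out --commands '[[[0,-0.0074,0.0039],0,0],[[0,-0.0072,0.0041],0,0],[[0,-0.007,0.0046],0,0],[[0,-0.0067,0.0048],0,0],[[0,-0.0065,0.0053],0,0],[[0,-0.0062,0.0055],0,0],[[0,-0.0059,0.0059],0,0],[[0,-0.0056,0.0061],0,0],[[0,-0.0053,0.0064],0,0],[[0,-0.005,0.0066],0,0],[[0,0,0],0,0]]' --newtons 20

```text
time: 29.42
tool_pos: [0.5207, 0.0374, 0.1664]
tool_rot: [-3.139, -0.001, 1.68]
contact_force: [-0.9, 3.5, -3.6]
opening: 0.0092
grip_force: 20.0
```

Emit:
carry_out --commands '[[[0,-0.003,0.0046],0,0],[[0,-0.003,0.0047],0,0],[[0,-0.0029,0.0047],0,0],[[0,-0.0025,0.0049],0,0],[[0,-0.0025,0.005],0,0],[[0,-0.0025,0.005],0,0],[[0,-0.0015,0.0038],0,0],[[0,-0.0015,0.0038],0,0],[[0,-0.001,0.003],0,0],[[0,0,0],0,0]]' --newtons 20

```text
time: 30.68
tool_pos: [0.5007, 0.0351, 0.1272]
tool_rot: [-3.14, -0.0, 1.68]
contact_force: [-2.6, 4.2, -3.3]
opening: 0.009
grip_force: 20.0
```

Emit:
carry_out --commands '[[[0,-0.0005,0.0015],0,0],[[0,-0.0005,0.0015],0,0],[[0,-0.0005,0.0015],0,0],[[0,-0.0003,0.001],0,0],[[0,0,0],0,0]]'

```text
time: 31.3
tool_pos: [0.4989, 0.0349, 0.122]
tool_rot: [-3.14, -0.0, 1.68]
contact_force: [-2.4, 4.2, -1.4]
opening: 0.009
grip_force: 20.0
```

Emit:
carry_out --commands '[[[0,0,0.001],0,0],[[0,0,0.001],0,0],[[0,0,0],0,0]]'

```text
time: 31.68
tool_pos: [0.4984, 0.0349, 0.1204]
tool_rot: [-3.139, -0.0, 1.68]
contact_force: [-4.8, 4.4, 4.3]
opening: 0.0093
grip_force: 20.0
```

Emit:
carry_out --commands '[[[0,0,0.001],0,0],[[0,0,0],0,0]]'

```text
time: 31.92
tool_pos: [0.4985, 0.0349, 0.1203]
tool_rot: [-3.14, -0.0, 1.68]
contact_force: [-8.3, 4.4, 11.5]
opening: 0.0089
grip_force: 20.0
```

The lid is on its stop: 1 mm more command moved it 0.1 mm and the force rose. I relax, open, and rise clear.

Emit:
carry_out --commands '[[[0,0,-0.001],0,0],[[0,0,0],0,0.15],[[0,0,0],0,0.45],[[0,0,0],0,0.45],[[0,0,0],0,0.45],[[0,0,-0.01],0,0.45],[[0,0,-0.03],0,0.45],[[0,0,-0.05],0,0.45],[[0,-0.05,-0.03],0,0.45],[[0,-0.05,0],0,0.45],[[0,0,0],0,0.45]]'

```text
time: 33.3
tool_pos: [0.3976, 0.024, 0.2415]
tool_rot: [3.141, 0.0, 1.679]
contact_force: [1.0, -0.6, -0.1]
opening: 0.0416
grip_force: 0.0
```

```bash
python3 - <<'E'
from h import *
np.set_printoptions(precision=4,suppress=True)
p=np.load("p.npy"); s=robot.observe(); print(s["tool_pos"],s["contact_force"])
cs=[robot.read_camera(n) for n in("scene","top")]
t=[robot.tip_of(k,"lid_handle") for k in cs]; print([[(x["at"],round(x["p"],2)) for x in y] for y in t])
print([proj(k,c2w(p,[-.073,0,.147]))[0] for k in cs])
ref=[cv2.imread(f"pics/{n}0.png")[:,:,::-1] for n in("scene","top")]
for k,r,(u,v,w,h) in zip(cs,ref,[(185,195,135,75),(190,135,115,60)]):
    d=np.abs(k["pixels"].astype(int)-r.astype(int)).max(2); print("diff chest",np.median(d[v:v+h,u:u+w]),(d[v:v+h,u:u+w]>40).mean())
d=np.abs(cs[1]["pixels"].astype(int)-ref[1].astype(int)).max(2)
for n,(u,v) in dict(bowl=(366,220),phone=(384,253),small=(370,167),wide=(112,160),tall=(121,222)).items(): print(n,(d[v-18:v+18,u-18:u+18]>40).mean())
cv2.imwrite("pics/end.png",np.hstack([cv2.resize(cs[0]["pixels"][:,:,::-1],(400,300)),cv2.resize(cs[1]["pixels"][:,:,::-1],(400,300))]))
E
```

```text
[0.3976 0.024  0.2415] [ 0.985  -0.5997 -0.0992]
[[], [([243.5, 198.7], 0.78)]]
[array([263.4309, 177.7611]), array([244.791 , 199.1763])]
diff chest 4.0 0.0023703703703703703
diff chest 7.0 0.008985507246376812
bowl 0.10725308641975309
phone 0.12654320987654322
small 0.0
wide 0.0
tall 0.0
```

View pics/end.png

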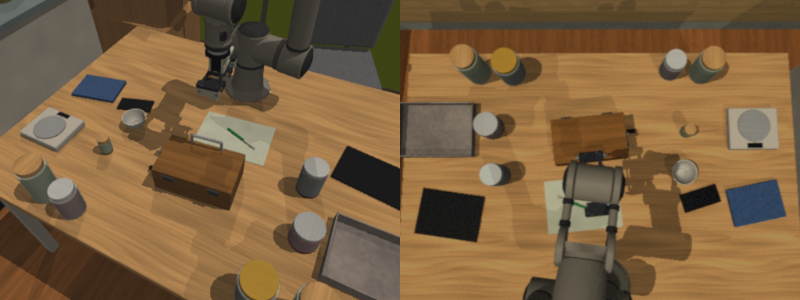

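The lid is shut and looks the same as at the start (0.2% of chest pixels differ). The jars, bowl and phone are in place; the small differences there are the arm's shadow. The gripper is clear.

```bash
python3 -c "
from cell import robot
print(robot.hand_in())"
```

```text
the job is handed in; nothing more can be done
None
```

I lifted the lid until the stay locked at about 1.48 rad and held it alone, then broke the stay at its knuckle and lowered the lid by hand until it was fully shut. The force at the bar peaked at about 18 N, so close to the 20 N limit; I did not measure the foot itself. The jars, bowl and phone look unmoved, and I handed the job in after about 33 s.

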